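# Square a clock plate against its peg and shut the keeper

## Robot

A 6-joint arm with a two-finger parallel gripper is mounted at the origin on the work surface. World frame = base frame: x ahead of the robot, y to its left, z up, the work surface at z = 0. Lengths are in m, angles in rad, forces in N, time in s.
With the tool pointing down it reaches from about 0.275 to 0.875 m from the base axis. Payload 12.5 kg.
Tool frame: the origin (TCP) lies midway between the tips of the shut fingers; the grasp point (between the pads) lies 19 mm behind it; z points along the fingers, y is the line along which they close (so a half turn about z gives the same grasp; the last joint's range is limited). The gripper opens to 85 mm and grips with 20 to 120 N. Pads are 22 mm wide; open, the fingers measure 114 mm over their backs; the gripper's body (76 mm by 85 mm) begins 54 mm behind the grasp point. The pads swing forward as they close: fully open they stand 13 mm farther back than shut.
Start: joints at [-1.325, 0.351, 1.652, -0, 1.139, -0.085], TCP at [0.179, -0.52, 0.21] pointing down, gripper open.
Joint ranges: [-2.75, 2.75], [-0.79, 2.1], [0.01, 2.65], [-1.57, 4.71], [0.07, 3.14], [-2.87, 2.87]. Speed limits (rad/s): [2.22, 2.22, 2.79, 3.14, 3.14, 3.14].

## Interface

Orientations are given as a rotation vector (axis times angle).
In Python, from workcell import env gives the robot as it stands.
- The arm moves only by the tool carry_out, never from a script. Its argument "rows" is a list of rows, each a list of 7 numbers: the shift along the tool's x, y, z in mm, then the turn, a rotation vector about the tool's x, y, z in degrees, then the opening, from 0 (shut) to 1 (fully open). In form: [[tx, ty, tz, ax, ay, az, gripper], ...]. A call has 1 to 20 rows; each row shifts and turns the commanded pose from where the row before left it, along the tool's axes as they then stand; what a row does not reach is not made up. A row lasts 1/12 s, in which the tool goes at most 41.7 mm and 7.16 degrees, less where a joint would pass 70% of its speed; a pose out of reach is approached as far as the arm can. A call is refused whole if a number of a shift passes 41.7 or a number of a turn 7.16, either way. A call with a gripper value outside its range is refused whole. The fingers move at their own pace and stop on an object; "squeeze" is the grip in N (left out, the last holds). Time passes only in rows, so rows that do not move let the fingers close. It gives the time, the measured TCP pose, the force, the opening and the grip force at its end, in the units of the state.
- env.read_state(): the state, without advancing time (a new reading comes with each control period).
- env.grab_frame(name): name is "side" or "top"; returns a dict with "img" (480x640x3 uint8, red, green, blue), "range_z" (480x640 float32, m along the optical axis (not along the pixel's ray), 0 where there is no reading), "fx", "fy", "cx", "cy" (pixels), "eye" and "orientation" of the camera in the world. Camera axes: x right, y up, looking along -z (the intrinsics and any distortion apply to the point x, -y, -z); pixel columns grow to the right and rows downward; lengths in m; the calibration is good to about 2 mm. A picture is of the moment at which its call begins.
- env.job_done(): hands the job in; it is judged then, once.
The state is a dict: "t": time; "q": joint angles; "qvel": joint speeds; "joint_efforts": joint torques, N m; "eef_pos": TCP position; "ee_rot": TCP orientation; "contact_force": force on the tool from outside, world axes, zero at the start; "ft_torque": the same for the moment, N m; "width": finger opening in m; "gripper_force": force on a finger pad.
Only numpy, scipy, OpenCV 4.12 (cv2) and the standard library are available. Lean on these libraries where they do the work, as an engineer would, in place of code of your own. Each camera call takes 0.05 s, during which the arm holds its last target. There are 200 camera calls.

## Task

The brass clock plate lies askew on the squaring board: keeping its notched corner at the peg, push the opposite corner so that the plate turns in place about the peg until its notch is home on the peg and its edge is flush along the low stop bar. Then swing the keeper fully shut over the plate, leaving the plate square and the other things on the bench undisturbed.

Things in the scene. Friction and masses are not known exactly. Their poses are not given: they have to be found in the camera images.
- fixture: Wooden squaring board, 210 x 245 x 12 mm, fixed to the bench. Origin: on the axis of its pivot peg, at bench height (board underside); z up. The board spans x -45..165 and y -105..140 mm; its top is at z 12 mm.
- peg_top (a point): Top centre of the fixed steel pivot peg, 12 mm diameter, at fixture x = y = 0, standing from z 12 to 34 mm.
- stop_face (a point): Middle of the stop face of the low steel stop bar, fixed on the board at fixture x -20..-8, y 50..104 mm, z 12..23 mm. The stop face is its +x side, at fixture x = -8 mm. The last of the push should run straight along fixture -x: a pusher that goes on sliding sideways along the edge once the plate is against the bar drags the notch off the peg again.
- plate: Loose brass plate 120 x 96 x 8 mm, 0.44-0.69 kg, flat on the board, too wide to grasp. Origin: underside, at the peg axis when its notch is home. It spans x -8..112, y -8..88 mm; z up. It starts 3 to 8 mm off home, turned 0.35 to 0.75 rad clockwise (from above) from square. Square: plate x along fixture x, edge x = -8 flush on the stop face, so it must turn counter-clockwise.
- notch (a point): Inner corner of the 14 x 14 mm square notch in one corner of the plate, at plate x 6, y 6 mm, half-way up. The notch removes x < 6, y < 6 mm; its faces x = 6 and y = 6 both touch the peg when home. The plate's other holes are only marks on its top.
- far_corner (a point): The plate's corner diagonally opposite the notch, at plate x 112, y 88 mm, half-way up. Pushing the edge x = 112 close to this corner, square to that edge (plate -x), turns the plate counter-clockwise and presses the notch onto the peg; this takes about 3 to 8 N.
- keeper (a joint): Hinge of the steel keeper, a flat arm 16 mm wide, 6 mm thick, swinging level 4 mm above the plate. 0 = shut: arm along fixture -y, over the plate, at its end stop. Grows to 2.0 rad as it opens, clockwise from above (at 1.57 the arm points along fixture -x). Starts at 1.2 to 1.8 and stays where left; about 1 N at the handle moves it.
- keeper_pivot (a point): On the keeper's hinge axis, at the underside of its arm, 24 mm above the bench; fixture x 50, y 110 mm.
- keeper_handle (a point): Middle of the keeper's upright round handle pin, 10 mm diameter, standing on the arm 40 mm from the hinge axis, from 30 to 60 mm above the bench; the arm runs on to 58 mm from the axis.
- gear: Bystander: brass gear wheel 36 mm across with a 14 mm tall arbor, lying on the board. Origin at the centre of its underside.
- pillar: Bystander: turned brass pillar, 14 mm thick, 32 mm tall, standing on the board. Origin at the centre of its underside.
- jar: Bystander: glass jar, 64 mm across, 85 mm tall. Origin at the centre of its underside.
- bowl: Bystander: white bowl, 120 mm across, 50 mm tall. Origin at the centre of its underside.
- loupe: Bystander: black eyeglass loupe, 40 mm across, 34 mm tall. Origin at the centre of its underside.
- screwdriver: Bystander: screwdriver lying flat, handle to its own -x.
- brush: Bystander: brush lying flat, handle to its own -x.
- bigwheel: Bystander: brass clock wheel 62 mm across, lying flat, arbor 14 mm tall. Origin at the centre of its underside.
Mind the look-alikes: they are no part of the job. What is shaped like the plate but purple is not meant.

How it is judged:
On the way, in this order (a step that is already met when the one before it is completed fails the run):
1. the plate is turned square: notch home on the peg, edge flush along the stop bar (angle between the x axis of plate and the x axis of fixture, either way round below 0.035 rad and horizontal distance between plate and fixture below 0.003 m and z of plate in the frame of fixture below 0.0145 m), for 0.2 s.
2. the keeper is swung shut over the plate (value of joint keeper below 0.12 rad), for 0.2 s.
At the end, for the whole second after the job is handed in: The plate lies flat and at rest on the board, within 0.035 rad (2 degrees) of square to it, its notch within 3 mm of home on the peg, and the keeper is within 0.12 rad of fully shut over it (all of step 1 and value of joint keeper below 0.12 rad and angle between plate's own z axis and vertical below 0.03 rad and linear speed of plate below 0.01 m/s); the robot touches nothing.
It fails at once if the plate's notched corner is moved off the peg (more than 16 mm from home) (horizontal distance between plate and fixture above 0.016 m).
It fails at once if the plate is tipped up (angle between plate's own z axis and vertical above 0.15 rad).
It fails at once if a bystander is moved by more than 25 mm (distance of any of gear, pillar, jar, bowl, loupe, screwdriver, brush, bigwheel from where it was at the start of the episode above 0.025 m).
It also fails if it takes over 56 s, if anything falls off the work surface, if the arm or the gripper's body presses on something with over 40 N, if the wrist force passes 120 N, or if a joint passes its speed limit or range.

## Working session

There is one attempt and no reset: what is moved stays moved. The work goes in short steps, Python scripts to look and compute and a tool call to move; the robot and the scene stay as the last step left them, time stands still between calls to the robot, and variables do not carry over. Pictures are saved under pics/ and viewed, at most 10 in all, crops included, and the job is handed in when it is done.

Besides the shell and the picture viewer there is one more tool, called as name([rows], argument=value, ...), one row to a line, values as JSON. carry_out: Moves the arm, as the interface text tells. Its arguments: {"type":"object","properties":{"rows":{"type":"array"},"squeeze":{"type":"number"}},"required":["rows"]}

```bash
ls; mkdir -p pics; python3 - <<'E'
from workcell import env
import cv2,numpy as np,pickle
for n in("top","side"):
    f=env.grab_frame(n); pickle.dump(f,open(f"{n}0.pkl","wb"))
    cv2.imwrite(f"pics/{n}0.png",f["img"][:,:,::-1])
    print(n,{k:f[k] for k in f if k not in("img","range_z")})
print(env.read_state())
E
```

```text
pics
top {'fx': 547.0531679493121, 'fy': 547.0531679493121, 'cx': 316.34807795504025, 'cy': 231.26732026545622, 'eye': array([0.24956541, 0.00986648, 1.51375023]), 'orientation': array([ 0.12400857, -0.14883115, -1.57288211])}
side {'fx': 442.2309064203734, 'fy': 442.2309064203734, 'cx': 322.2023348165608, 'cy': 233.54585087995966, 'eye': array([0.18388026, 0.79584968, 0.56526024]), 'orientation': array([ 0.27057401, -1.39431431, -2.38534007])}
{'t': 0.1, 'q': array([-1.32459330e+00,  3.51189005e-01,  1.65233402e+00,  4.27933592e-06,
        1.13909571e+00, -8.46040874e-02]), 'qvel': array([ 0.00187174, -0.00118791, -0.0014543 ,  0.00013257,  0.0004572 ,
        0.00182898]), 'joint_efforts': array([ 1.49306426e-03, -5.06830931e+01, -2.91875535e+01, -8.99487929e-06,
        2.63800408e-03,  4.27076955e-06]), 'eef_pos': array([ 0.17859172, -0.51987303,  0.20941853]), 'ee_rot': array([-3.09770754e+00, -5.17093238e-01,  1.23964385e-04]), 'contact_force': array([0.52563495, 0.80090365, 0.34439184]), 'ft_torque': array([-0.00428048, -0.00137865, -0.01285   ]), 'gripper_force': 0.0, 'width': 0.08560947892463124}
```

View pics/top0.png

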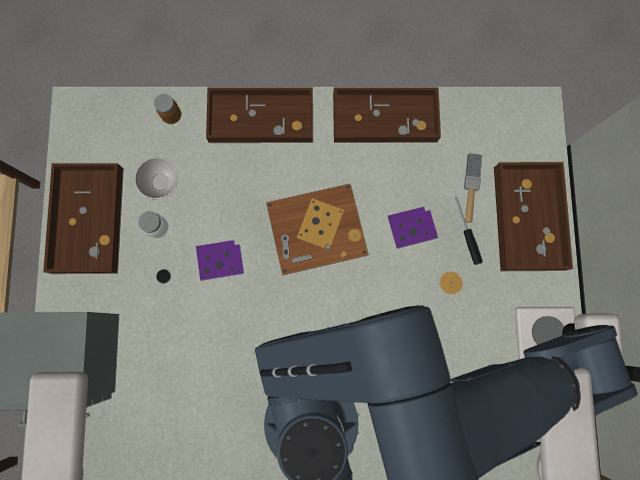

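View pics/side0.png

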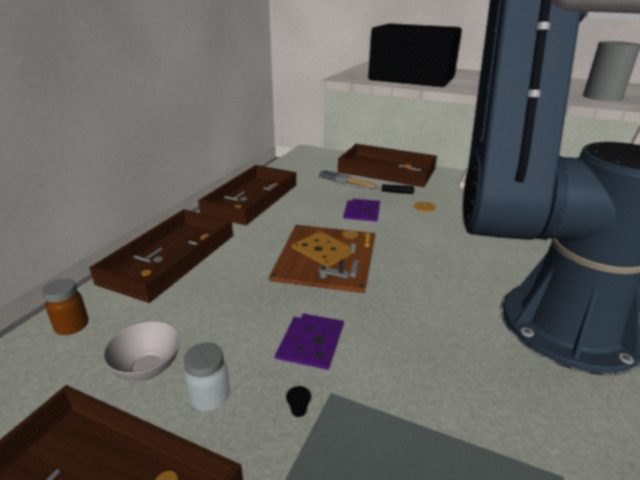

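The top view shows the brass plate at (320,223) on the board, the peg near (327,247), stop bar (302,259), keeper (286,245), gear (354,235) and pillar (343,254). The purple look-alikes at (219,260) and (412,228) aren't meant; the brass-coloured one on the board fits the description. I'll confirm that in one enlarged crop.

```bash
cat > h.py <<'E'
import cv2,numpy as np
from scipy.spatial.transform import Rotation as R
def ray(f,u,v,z):
    d=R.from_rotvec(f["orientation"]).apply([(u-f["cx"])/f["fx"],-(v-f["cy"])/f["fy"],-1]); e=f["eye"]
    return (e+d*(z-e[2])/d[2])[:2]
def proj(f,p):
    c=R.from_rotvec(f["orientation"]).inv().apply(np.asarray(p)-f["eye"])
    return f["cx"]+f["fx"]*c[0]/-c[2], f["cy"]-f["fy"]*c[1]/-c[2]
def crop(f,u,v,w,h,k,name):
    i=f["img"][v:v+h,u:u+w,::-1]; cv2.imwrite(name,cv2.resize(i,None,fx=k,fy=k,interpolation=cv2.INTER_CUBIC))
def big(mask,box):
    m=np.zeros_like(mask);u,v,w,h=box;m[v:v+h,u:u+w]=mask[v:v+h,u:u+w]
    c,_=cv2.findContours(m,cv2.RETR_EXTERNAL,cv2.CHAIN_APPROX_NONE)
    return max(c,key=cv2.contourArea)
E
python3 - <<'E'
from h import *; import pickle
f=pickle.load(open("top0.pkl","rb")); crop(f,258,175,120,110,5,"pics/c0.png")
hsv=cv2.cvtColor(f["img"],cv2.COLOR_RGB2HSV)
for u,v in[(320,223),(280,215),(350,215),(354,235),(325,240),(286,246),(302,259)]: print(u,v,hsv[v,u],f["img"][v,u],f["range_z"][v,u])
E
```

```text
320 223 [ 19 155 161] [161 125  63] 1.5184797
280 215 [ 13 149 116] [116  77  48] 1.5334532
350 215 [ 13 152 116] [116  77  47] 1.5304192
354 235 [ 83   9 111] [107 111 110] 1.5104537
325 240 [ 19 153 163] [163 126  65] 1.511428
286 246 [ 66  10 128] [123 128 124] 1.4949123
302 259 [ 78   9 135] [130 135 133] 1.4947928
```

View pics/c0.png

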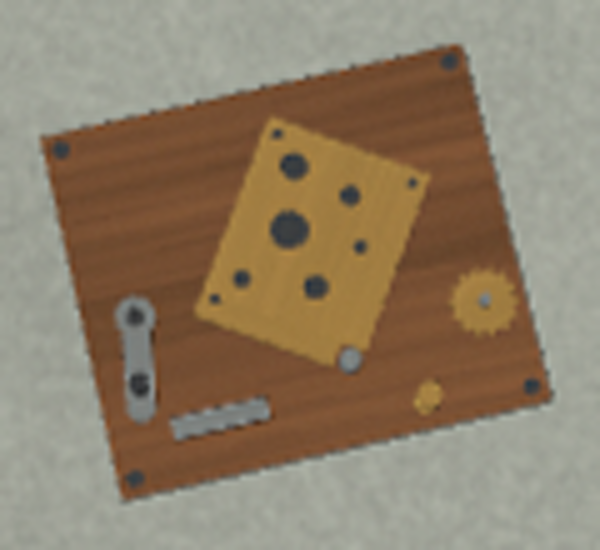

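The crop confirms the only brass plate on the board, with its notch at the peg (crop 349,358 → px 327.8,246.6). It also shows the far corner at crop (272,118) → px 312.4,198.6, the keeper pivot at (285,238) and its handle at (286,252).

```bash
cat > pose.py <<'E'
from h import *
def rect(f,lo,hi,box,z):
    m=cv2.morphologyEx(cv2.inRange(cv2.cvtColor(f["img"],cv2.COLOR_RGB2HSV),lo,hi),cv2.MORPH_CLOSE,np.ones((5,5)))
    c=big(m,box)[:,0]
    p=np.array([ray(f,u,v,z) for u,v in cv2.convexHull(c)[:,0].astype(float)])
    return cv2.minAreaRect((p*1000).astype(np.float32)), m
def show(f):
    (bc,bs,ba),_=rect(f,(8,90,60),(30,255,255),(255,175,130,110),.012)
    print("board rect mm",bc,bs,ba,"pix",proj(f,[bc[0]/1e3,bc[1]/1e3,.012]))
    r,_=rect(f,(16,110,130),(24,255,255),(290,190,56,62),.020); print("plate rect mm",r, cv2.boxPoints(r).round(1).tolist())
    return bc,ba
E
python3 - <<'E'
from pose import *; import pickle
f=pickle.load(open("top0.pkl","rb")); bc,ba=show(f)
for n,u,v,z in[("peg",327.8,246.6,.034),("pivot",285,238.2,.034),("handle",286,252,.06),("far",312.4,198.6,.02),("bar l",292.6,260.5,.023),("bar r",311.8,256.8,.023),("gear",355,235,.02),("pillar",343.6,254.5,.04)]:
    print(n,(ray(f,u,v,z)*1000).round(1))
E
```

```text
board rect mm (521.3535766601562, -15.34307861328125) (208.3457794189453, 243.2751922607422) 12.801484107971191 pix (np.float64(316.46848481518987), np.float64(228.25971695399625))
plate rect mm ((533.4064331054688, -25.12335205078125), (97.11920166015625, 122.1202392578125), 69.28164672851562) [[459.1000061035156, -48.900001525878906], [573.2999877929688, -92.0999984741211], [607.7000122070312, -1.2999999523162842], [493.5, 41.900001525878906]]
peg [466.3 -45.6]
pivot [490.1  71.4]
handle [448.5  67.6]
far [604.4  -4.5]
bar l [429.9  50.9]
bar r [439.8  -1.7]
gear [ 500.4 -121.9]
pillar [443.5 -88. ]
```

carry_out([
  [29.2, -16.3, 0, 0, 0, 0, 0],
  [29.2, -16.3, 0, 0, 0, 0, 0],
  [29.2, -16.3, 0, 0, 0, 0, 0],
  [29.2, -16.3, 0, 0, 0, 0, 0],
  [29.2, -16.3, 0, 0, 0, 0, 0],
  [29.2, -16.3, 0, 0, 0, 0, 0],
  [29.2, -16.3, 0, 0, 0, 0, 0],
  [29.2, -16.3, 0, 0, 0, 0, 0],
  [29.2, -16.3, 0, 0, 0, 0, 0],
  [29.2, -16.3, 0, 0, 0, 0, 0],
  [29.2, -16.3, 0, 0, 0, 0, 0],
  [29.2, -16.3, 0, 0, 0, 0, 0],
  [29.2, -16.3, 0, 0, 0, 0, 0],
  [29.2, -16.3, 0, 0, 0, 0, 0],
  [29.2, -16.3, 0, 0, 0, 0, 0],
  [29.2, -16.3, 0, 0, 0, 0, 0],
  [29.2, -16.3, 0, 0, 0, 0, 0],
  [29.2, -16.3, 0, 0, 0, 0, 0],
  [29.2, -16.3, 0, 0, 0, 0, 0],
  [29.2, -16.3, 0, 0, 0, 0, 0],
])

```text
t: 1.77
eef_pos: [0.6258, -0.0206, 0.2095]
ee_rot: [-3.099, -0.517, 0.001]
contact_force: [0.0, -1.1, 0.8]
width: -0.0
gripper_force: 0.0
```

carry_out([
  [0, 0, 10, 0, 0, -5.04, 0],
  [0, 0, 10, 0, 0, -5.04, 0],
  [0, 0, 10, 0, 0, -5.04, 0],
  [0, 0, 10, 0, 0, -5.04, 0],
  [0, 0, 10, 0, 0, -5.04, 0],
  [0, 0, 10, 0, 0, -5.04, 0],
  [0, 0, 10, 0, 0, -5.04, 0],
  [0, 0, 10, 0, 0, -5.04, 0],
  [0, 0, 10, 0, 0, -5.04, 0],
  [0, 0, 10, 0, 0, -5.04, 0],
  [0, 0, 10, 0, 0, 0, 0],
  [0, 0, 10, 0, 0, 0, 0],
  [0, 0, 10, 0, 0, 0, 0],
  [0, 0, 10, 0, 0, 0, 0],
  [0, 0, 10, 0, 0, 0, 0],
  [0, 0, 0, 0, 0, 0, 0],
  [0, 0, 0, 0, 0, 0, 0],
])

```text
t: 3.18
eef_pos: [0.6249, -0.0221, 0.0594]
ee_rot: [-2.583, -1.786, 0.001]
contact_force: [0.6, -0.4, 0.5]
width: -0.0
gripper_force: 0.0
```

```bash
cat > st.py <<'E'
from h import *; from workcell import env
def st():
    s=env.read_state(); M=R.from_rotvec(s["ee_rot"]).as_matrix(); x=M[:,0]
    t=np.radians(12.8); F=np.array([[np.cos(t),-np.sin(t)],[np.sin(t),np.cos(t)]])
    print("t",round(s["t"],2),"tcp",(s["eef_pos"]*1000).round(1),"fixture",(F.T@(s["eef_pos"][:2]*1000-[466.6,-45.7])).round(1),"toolx deg",np.degrees(np.arctan2(x[1],x[0])).round(2),"zax",M[:,2].round(3),"F",s["contact_force"].round(1),"q",s["q"].round(2))
    return s
if __name__=="__main__": st()
E
python3 st.py
```

```text
t 3.18 tcp [624.9 -22.1  59.4] fixture [159.6 -12.1] toolx deg 69.33 zax [-0.001  0.    -1.   ] F [ 0.6 -0.4  0.5] q [-0.11  0.66  1.56 -0.    0.92  0.25]
```

carry_out([
  [0, 0, 8, 0, 0, 0, 0],
  [0, 0, 8, 0, 0, 0, 0],
  [0, 0, 8, 0, 0, 0, 0],
  [0, 0, 8, 0, 0, 0, 0],
  [0, 0, 6, 0, 0, 0, 0],
  [0, 0, 4, 0, 0, 0, 0],
  [0, 0, 2.4, 0, 0, 0, 0],
  [0, -2, 0, 0, 0, 0, 0],
  [0, -2, 0, 0, 0, 0, 0],
  [0, -2, 0, 0, 0, 0, 0],
  [0, 0, 0, 0, 0, 0, 0],
])

```text
t: 4.1
eef_pos: [0.6193, -0.0199, 0.0158]
ee_rot: [2.583, 1.787, 0.0]
contact_force: [-0.3, 1.3, -0.0]
width: 0.0
gripper_force: 0.0
```

```bash
python3 - <<'E'
from st import *; st()
f=env.grab_frame("side"); crop(f,265,215,120,90,6,"pics/s1.png")
E
```

```text
t 4.1 tcp [619.3 -19.9  15.8] fixture [154.6  -8.7] toolx deg 69.36 zax [ 0. -0. -1.] F [-0.3  1.3 -0. ] q [-0.11  0.72  1.59  0.    0.84  0.25]
```

View pics/s1.png

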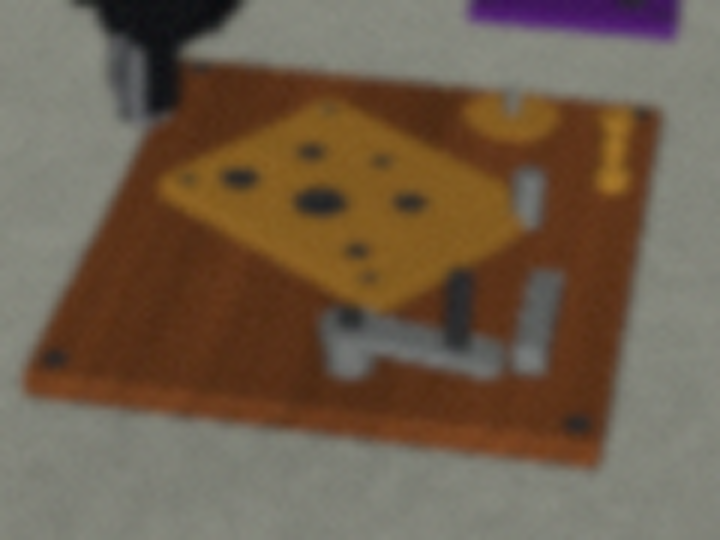

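The side crop shows the finger at crop (145,115), just beyond the plate's x=112 edge, with the far corner at crop (162,187). A quick projection check, then the push.

```bash
python3 - <<'E'
from h import *; import pickle
f=pickle.load(open("side0.pkl","rb"))
for n,p in[("tcp",[.6193,-.0199,.0158]),("far",[.6065,-.0014,.02]),("peg",[.4666,-.0457,.034]),("othercorner",[.5733,-.0921,.02])]:
    u,v=proj(f,p); print(n,(u-265)*6,(v-215)*6)
E
```

```text
tcp 143.75496494584536 163.98344434896842
far 150.73543448097303 183.52693704912184
peg 522.9109788608232 179.15031203938872
othercorner 320.7474918675608 99.84514272383109
```

carry_out([
  [0, -1, 0, 0, 0, 0, 0],
  [0, -1, 0, 0, 0, 0, 0],
  [0, -1, 0, 0, 0, 0, 0],
  [0, -1, 0, 0, 0, 0, 0],
  [0, -1, 0, 0, 0, 0, 0],
  [0, -1, 0, 0, 0, 0, 0],
  [0, 0, 0, 0, 0, 0, 0],
])

```text
t: 4.73
eef_pos: [0.6137, -0.0178, 0.0155]
ee_rot: [-2.583, -1.787, 0.0]
contact_force: [-0.2, -0.8, -0.5]
width: 0.0003
gripper_force: 0.0
```

```bash
python3 - <<'E'
from st import *; st()
f=env.grab_frame("side"); g=env.grab_frame("top")
a=cv2.resize(f["img"][195:285,265:345,::-1],None,fx=6,fy=6,interpolation=cv2.INTER_CUBIC)[:540,:400]
b=cv2.resize(g["img"][180:270,280:346,::-1],None,fx=6,fy=6,interpolation=cv2.INTER_CUBIC)[:540,:396]
cv2.imwrite("pics/s2.png",np.hstack([a,b]))
e=env.read_state()["eef_pos"]; u,v=proj(f,e); print((u-265)*6,(v-195)*6, proj(g,e))
E
```

```text
t 4.73 tcp [613.7 -17.8  15.5] fixture [149.6  -5.4] toolx deg 69.35 zax [-0.  0. -1.] F [-0.2 -0.8 -0.5] q [-0.1   0.71  1.6   0.    0.83  0.26]
153.49887382209943 289.8409468157334 (np.float64(317.1452719468429), np.float64(195.6727639783478))
```

View pics/s2.png

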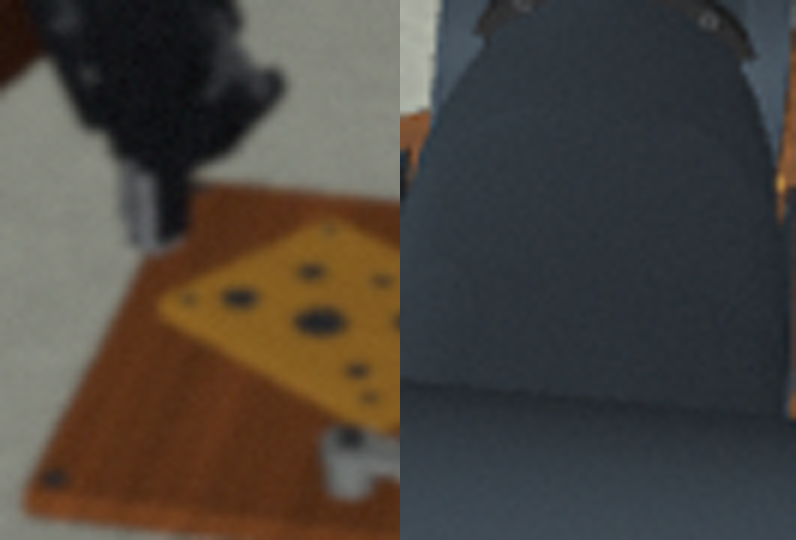

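The tip in the side view appears at crop (158,245), about 7 px above the projected TCP (153,290). I'll get its 3D position from the depth image.

```bash
python3 - <<'E'
from st import *
f=env.grab_frame("side")
def p3(u,v):
    z=f["range_z"][v,u]; return (f["eye"]+R.from_rotvec(f["orientation"]).apply([(u-f["cx"])/f["fx"]*z,-(v-f["cy"])/f["fy"]*z,-z]))*1000
for v in range(224,242): print(v,[tuple(int(i) for i in p3(u,v)) for u in (288,291,294)])
s=env.read_state(); print(s["width"])
E
```

```text
224 [(614, -7, 73), (608, -11, 73), (600, -12, 74)]
225 [(615, -9, 69), (183, 795, 565), (603, -16, 68)]
226 [(615, -9, 67), (607, -10, 68), (602, -16, 66)]
227 [(615, -9, 64), (607, -9, 66), (600, -11, 66)]
228 [(615, -9, 61), (607, -10, 63), (601, -14, 62)]
229 [(615, -9, 58), (609, -12, 58), (601, -12, 60)]
230 [(614, -8, 56), (609, -12, 55), (603, -16, 55)]
231 [(615, -9, 53), (608, -10, 54), (605, -20, 50)]
232 [(615, -8, 51), (608, -10, 51), (602, -14, 51)]
233 [(615, -9, 47), (608, -11, 48), (602, -14, 48)]
234 [(183, 795, 565), (609, -12, 45), (602, -14, 46)]
235 [(615, -9, 42), (608, -11, 43), (606, -22, 38)]
236 [(617, -12, 37), (610, -13, 39), (624, -58, 12)]
237 [(646, -65, 0), (627, -47, 14), (623, -54, 11)]
238 [(643, -60, 0), (625, -42, 14), (621, -50, 11)]
239 [(630, -36, 13), (623, -38, 14), (617, -44, 12)]
240 [(629, -33, 12), (621, -34, 13), (616, -40, 12)]
241 [(626, -28, 12), (621, -33, 11), (614, -37, 11)]
-0.00028848933549480924
```

The depth puts the finger ends near z≈36, about 20 mm above the reported TCP. I'll back off 4 mm and descend gently, watching the force.

carry_out([
  [0, 2, 0, 0, 0, 0, 0],
  [0, 2, 0, 0, 0, 0, 0],
  [0, 0, 1, 0, 0, 0, 0],
  [0, 0, 1, 0, 0, 0, 0],
  [0, 0, 1, 0, 0, 0, 0],
  [0, 0, 0.5, 0, 0, 0, 0],
  [0, 0, 0.5, 0, 0, 0, 0],
  [0, 0, 0, 0, 0, 0, 0],
])

```text
t: 5.55
eef_pos: [0.6175, -0.0193, 0.0114]
ee_rot: [-2.583, -1.787, 0.0]
contact_force: [0.0, -0.7, 0.0]
width: -0.0003
gripper_force: 0.0
```

```bash
python3 st.py
```

```text
t 5.55 tcp [617.5 -19.3  11.4] fixture [153.   -7.7] toolx deg 69.36 zax [-0.  0. -1.] F [ 0.  -0.7  0. ] q [-0.11  0.72  1.59  0.    0.83  0.25]
```

carry_out([
  [0, 0, 1.5, 0, 0, 0, 0],
  [0, 0, 1.5, 0, 0, 0, 0],
  [0, 0, 1.5, 0, 0, 0, 0],
  [0, 0, 1.5, 0, 0, 0, 0],
  [0, 0, 1, 0, 0, 0, 0],
  [0, 0, 1, 0, 0, 0, 0],
  [0, 0, 1, 0, 0, 0, 0],
  [0, 0, 0, 0, 0, 0, 0],
])

```text
t: 6.22
eef_pos: [0.6175, -0.0193, 0.0023]
ee_rot: [-2.583, -1.787, 0.0]
contact_force: [0.0, 0.1, 0.7]
width: -0.0005
gripper_force: 0.0
```

```bash
cat > tip.py <<'E'
from st import *
s=st(); f=env.grab_frame("side"); u,v=np.meshgrid(np.arange(640),np.arange(480)); z=f["range_z"]
c=np.stack([(u-f["cx"])/f["fx"]*z,-(v-f["cy"])/f["fy"]*z,-z],-1)
P=(f["eye"]+R.from_rotvec(f["orientation"]).apply(c.reshape(-1,3)))*1000; P=P[z.ravel()>0]
e=s["eef_pos"]*1000; d=P-e
k=(abs(d[:,0])<16)&(abs(d[:,1])<16)&(P[:,2]>22)&(P[:,2]<70); Q=P[k]
print(len(Q),"tip z",np.sort(Q[:,2])[:8].round(1),"x",np.percentile(Q[:,0],[2,98]).round(1),"y",np.percentile(Q[:,1],[2,98]).round(1))
E
python3 tip.py
```

```text
t 6.22 tcp [617.5 -19.3   2.3] fixture [153.   -7.7] toolx deg 69.35 zax [-0.  0. -1.] F [0.  0.1 0.7] q [-0.11  0.74  1.6   0.    0.81  0.25]
163 tip z [23.2 23.8 24.5 24.6 24.6 25.3 25.9 26.2] x [603.  632.3] y [-21.9  -7.1]
```

carry_out([
  [0, 0, 1.5, 0, 0, 0, 0],
  [0, 0, 1.5, 0, 0, 0, 0],
  [0, 0, 1, 0, 0, 0, 0],
  [0, 0, 1, 0, 0, 0, 0],
  [0, 0, 1, 0, 0, 0, 0],
  [0, 0, 0.5, 0, 0, 0, 0],
  [0, 0, 0, 0, 0, 0, 0],
])

```text
t: 6.85
eef_pos: [0.6176, -0.0193, -0.0042]
ee_rot: [-2.583, -1.787, 0.0]
contact_force: [0.3, 0.2, -0.8]
width: -0.0003
gripper_force: 0.0
```

```bash
sed -i 's/P\[:,2\]>22/P[:,2]>15/' tip.py; python3 tip.py
```

```text
t 6.85 tcp [617.6 -19.3  -4.2] fixture [153.1  -7.7] toolx deg 69.35 zax [-0.  0. -1.] F [ 0.3  0.2 -0.8] q [-0.11  0.75  1.6   0.    0.8   0.25]
192 tip z [15.8 18.1 19.2 19.7 19.9 19.9 20.8 20.9] x [602.9 632.3] y [-25.7  -3.9]
```

carry_out([
  [0, 0, 1, 0, 0, 0, 0],
  [0, -1, 0, 0, 0, 0, 0],
  [0, -1, 0, 0, 0, 0, 0],
  [0, -1, 0, 0, 0, 0, 0],
  [0, -1, 0, 0, 0, 0, 0],
  [0, 0, 0, 0, 0, 0, 0],
])

```text
t: 7.4
eef_pos: [0.6137, -0.0178, -0.005]
ee_rot: [-2.583, -1.787, 0.0]
contact_force: [0.1, 1.3, 0.8]
width: 0.0
gripper_force: 0.0
```

carry_out([
  [0, -1, 0, 0, 0, 0, 0],
  [0, -1, 0, 0, 0, 0, 0],
  [0, -1, 0, 0, 0, 0, 0],
  [0, 0, 0, 0, 0, 0, 0],
])

```text
t: 7.73
eef_pos: [0.6109, -0.0168, -0.005]
ee_rot: [-2.583, -1.787, 0.0]
contact_force: [-0.5, -0.7, -0.4]
width: 0.0003
gripper_force: 0.0
```

```bash
python3 tip.py
```

```text
t 7.73 tcp [610.9 -16.8  -5. ] fixture [147.1  -3.8] toolx deg 69.36 zax [-0.  0. -1.] F [-0.5 -0.7 -0.4] q [-0.1   0.74  1.62  0.    0.79  0.26]
213 tip z [17.1 17.5 17.5 17.8 18.6 19.  19.  19.1] x [595.5 625.5] y [-24.6  -1.9]
```

carry_out([
  [0, -1, 0, 0, 0, 0, 0],
  [0, -1, 0, 0, 0, 0, 0],
  [0, -1, 0, 0, 0, 0, 0],
])

```text
t: 8.03
eef_pos: [0.6086, -0.0158, -0.0049]
ee_rot: [2.583, 1.787, 0.001]
contact_force: [2.5, -0.5, -2.2]
width: 0.0004
gripper_force: 1.3
```

carry_out([
  [0, -1, 0, 0, 0, 0, 0],
  [0, -1, 0, 0, 0, 0, 0],
  [0, -1, 0, 0, 0, 0, 0],
])

```text
t: 8.28
eef_pos: [0.6058, -0.0147, -0.0049]
ee_rot: [2.583, 1.787, 0.001]
contact_force: [3.9, 0.0, -1.9]
width: 0.0003
gripper_force: 1.6
```

```bash
python3 - <<'E'
from tip import *
crop(f,265,195,110,90,6,"pics/s3.png")
E
```

```text
t 8.28 tcp [605.8 -14.7  -4.9] fixture [142.6  -0.6] toolx deg 69.35 zax [ 0.001 -0.    -1.   ] F [ 3.9  0.  -1.9] q [-0.1   0.73  1.63  0.    0.78  0.26]
225 tip z [15.7 17.7 17.8 18.3 18.4 18.8 18.9 18.9] x [590.5 619.9] y [-26.4  -0.8]
```

View pics/s3.png

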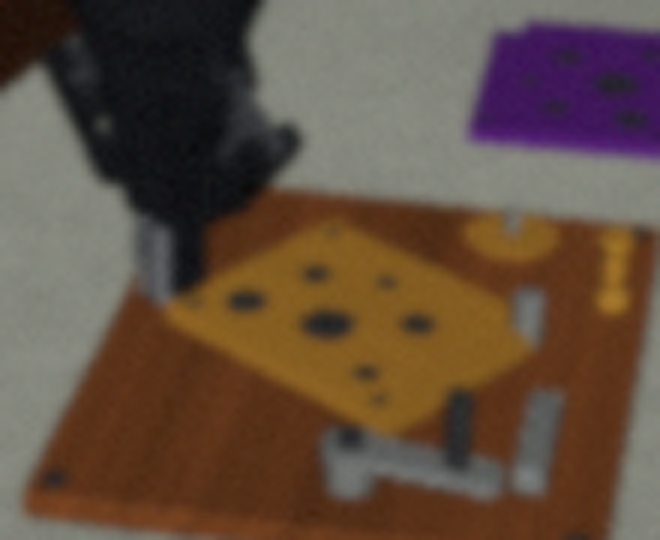

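Contact is made: 3.9 N, with the finger at crop (165,280), on the edge beside the far corner. Next is the arc about the peg, with the tool turning along with the plate.

carry_out([
  [2.97, -2.07, 0, 0, 0, -1.5, 0],
  [2.97, -2.07, 0, 0, 0, -1.5, 0],
  [2.97, -2.07, 0, 0, 0, -1.5, 0],
  [2.97, -2.07, 0, 0, 0, -1.5, 0],
  [2.97, -2.07, 0, 0, 0, -1.5, 0],
  [2.97, -2.07, 0, 0, 0, -1.5, 0],
  [2.97, -2.07, 0, 0, 0, -1.5, 0],
  [2.97, -2.07, 0, 0, 0, -1.5, 0],
])

```text
t: 9.0
eef_pos: [0.5959, 0.0129, -0.0049]
ee_rot: [2.38, 2.051, 0.001]
contact_force: [4.8, -0.9, 1.1]
width: 0.0
gripper_force: 2.0
```

```bash
cat > plate.py <<'E'
from tip import *
from shapely import geometry if False else None
E
cat > plate.py <<'E'
from tip import *
m=cv2.inRange(cv2.cvtColor(f["img"],cv2.COLOR_RGB2HSV),(16,150,90),(26,255,255))
c=big(m,(275,220,85,60)); h=cv2.convexHull(c)[:,0].astype(float)
p=np.array([ray(f,a,b,.020) for a,b in h])*1000; t=np.radians(12.8); F=np.array([[np.cos(t),-np.sin(t)],[np.sin(t),np.cos(t)]])
r=cv2.minAreaRect(((p-[466.6,-45.7])@F).astype(np.float32)); print("plate in fixture (side view)",r,cv2.boxPoints(r).round(1).tolist(),"area",cv2.contourArea(c))
E
python3 plate.py
```

```text
t 9.0 tcp [595.9  12.9  -4.9] fixture [139.   28.5] toolx deg 81.51 zax [ 0. -0. -1.] F [ 4.8 -0.9  1.1] q [-0.06  0.72  1.66  0.    0.76  0.09]
246 tip z [15.2 15.3 16.4 16.8 18.5 18.8 18.8 19.1] x [581.3 609.1] y [ 4.4 25. ]
plate in fixture (side view) ((64.1381607055664, 18.110755920410156), (109.3381118774414, 125.68846130371094), 70.58460235595703) [[-13.300000190734863, -12.600000381469727], [105.19999694824219, -54.29999923706055], [141.60000610351562, 48.79999923706055], [23.0, 90.5999984741211]] area 1153.0
```

carry_out([
  [2.97, -2.07, 0, 0, 0, -1.5, 0],
  [2.97, -2.07, 0, 0, 0, -1.5, 0],
  [2.97, -2.07, 0, 0, 0, -1.5, 0],
  [2.97, -2.07, 0, 0, 0, -1.5, 0],
  [2.97, -2.07, 0, 0, 0, -1.5, 0],
  [2.97, -2.07, 0, 0, 0, -1.5, 0],
  [2.97, -2.07, 0, 0, 0, -1.5, 0],
  [2.97, -2.07, 0, 0, 0, -1.5, 0],
  [2.97, -2.07, 0, 0, 0, -1.5, 0],
])

```text
t: 9.8
eef_pos: [0.5784, 0.0404, -0.0049]
ee_rot: [2.122, 2.316, 0.0]
contact_force: [4.7, -0.0, 1.2]
width: 0.0
gripper_force: 2.5
```

```bash
python3 plate.py
```

```text
t 9.8 tcp [578.4  40.4  -4.9] fixture [128.1  59.1] toolx deg 95.0 zax [ 0.  0. -1.] F [ 4.7 -0.   1.2] q [-0.01  0.7   1.7   0.    0.74 -0.1 ]
263 tip z [15.3 15.4 16.1 16.3 16.5 17.8 18.8 19. ] x [563.2 589.9] y [29.4 52.5]
plate in fixture (side view) ((57.33865737915039, 32.69759750366211), (109.31651306152344, 122.34739685058594), 83.29645538330078) [[-9.800000190734863, -14.399999618530273], [111.69999694824219, -28.700000762939453], [124.5, 79.80000305175781], [3.0, 94.0999984741211]] area 1120.5
```

carry_out([
  [2.97, -2.05, 0, 0, 0, -1.5, 0],
  [2.97, -2.03, 0, 0, 0, -1.5, 0],
  [2.97, -2.0, 0, 0, 0, -1.5, 0],
  [2.8, -2.0, 0, 0, 0, -1.5, 0],
  [0.6, -0.8, 0, 0, 0, -0.9, 0],
  [0, -0.8, 0, 0, 0, -0.9, 0],
  [0, -0.5, 0, 0, 0, 0, 0],
])

```text
t: 10.43
eef_pos: [0.5671, 0.0515, -0.0049]
ee_rot: [1.961, 2.454, 0.002]
contact_force: [6.4, 4.8, 0.1]
width: 0.0003
gripper_force: 3.6
```

```bash
python3 plate.py
```

```text
t 10.43 tcp [567.1  51.5  -4.9] fixture [119.5  72.5] toolx deg 102.73 zax [ 0.001  0.001 -1.   ] F [6.4 4.8 0.1] q [ 0.01  0.68  1.73  0.    0.72 -0.21]
263 tip z [17.4 17.4 17.5 18.  18.6 18.7 18.8 19.3] x [552.2 578.3] y [42.3 63.9]
plate in fixture (side view) ((51.45075225830078, 38.38299560546875), (120.7150650024414, 110.24681854248047), 0.32208454608917236) [[-9.199999809265137, 93.19999694824219], [-8.600000381469727, -17.100000381469727], [112.0999984741211, -16.399999618530273], [111.5, 93.80000305175781]] area 1062.5
```

carry_out([
  [0, -0.4, 0, 0, 0, 0, 0],
  [0, -0.4, 0, 0, 0, 0, 0],
  [0, 0, 0, 0, 0, 0, 0],
])

```text
t: 10.73
eef_pos: [0.5667, 0.0516, -0.0049]
ee_rot: [1.962, 2.452, 0.003]
contact_force: [7.7, 6.3, -1.3]
width: -0.0003
gripper_force: 4.5
```

```bash
python3 st.py
```

```text
t 10.73 tcp [566.7  51.6  -4.9] fixture [119.2  72.7] toolx deg 102.67 zax [ 0.002  0.001 -1.   ] F [ 7.7  6.3 -1.3] q [ 0.01  0.68  1.74  0.    0.72 -0.21]
```

carry_out([
  [0, 2, 0, 0, 0, 0, 0],
  [0, 4, 0, 0, 0, 0, 0],
  [0, 6, 0, 0, 0, 0, 0],
  [0, 0, -15, 0, 0, 0, 0],
  [0, 0, -25, 0, 0, 0, 0],
  [0, 0, -30, 0, 0, 0, 0],
  [0, 0, -30, 0, 0, 0, 0],
  [30, -10, 0, 0, 0, 0, 0],
  [35, -15, 0, 0, 0, 0, 0],
  [35, -15, 0, 0, 0, 0, 0],
  [35, -15, 0, 0, 0, 0, 0],
  [35, -15, 0, 0, 0, 0, 0],
  [30, -15, 0, 0, 0, 0, 0],
  [0, 0, 0, 0, 0, 0, 0],
])

```text
t: 11.9
eef_pos: [0.4474, 0.2329, 0.0947]
ee_rot: [-1.957, -2.455, 0.003]
contact_force: [0.3, -0.1, -0.3]
width: -0.0001
gripper_force: 0.0
```

```bash
python3 - <<'E'
from plate import *
from pose import rect,show
g=env.grab_frame("top"); bc,ba=show(g); crop(g,258,175,120,110,5,"pics/c4.png")
E
```

```text
t 11.9 tcp [447.4 232.9  94.7] fixture [ 43.  275.9] toolx deg 102.86 zax [-0.003 -0.    -1.   ] F [ 0.3 -0.1 -0.3] q [0.39 0.43 1.87 0.   0.85 0.16]Traceback (most recent call last):
  File "<stdin>", line 1, in <module>
  File "plate.py", line 1, in <module>
    from tip import *
  File "tip.py", line 7, in <module>
    print(len(Q),"tip z",np.sort(Q[:,2])[:8].round(1),"x",np.percentile(Q[:,0],[2,98]).round(1),"y",np.percentile(Q[:,1],[2,98]).round(1))
                                                          ~~~~~~~~~~~~~^^^^^^^^^^^^^^^
    return _quantile_unchecked(
        a, q, axis, out, overwrite_input, method, keepdims, weights)
    return _ureduce(a,
                    func=_quantile_ureduce_func,
    ...<5 lines>...
                    overwrite_input=overwrite_input,
                    method=method)
    r = func(a, **kwargs)
    result = _quantile(arr,
                       quantiles=q,
    ...<2 lines>...
                       out=out,
                       weights=wgt)
    slices_having_nans = np.isnan(arr[-1, ...])
                                  ~~~^^^^^^^^^
IndexError: index -1 is out of bounds for axis 0 with size 0
```

```bash
python3 - <<'E'
from st import *
from pose import rect,show
g=env.grab_frame("top"); crop(g,258,175,120,110,5,"pics/c4.png"); show(g)
E
```

```text
board rect mm (521.3535766601562, -15.34307861328125) (208.3457794189453, 243.2751922607422) 12.801484107971191 pix (np.float64(316.46848481518987), np.float64(228.25971695399625))
plate rect mm ((509.9986267089844, 3.563770294189453), (121.3331527709961, 97.13019561767578), 11.682814598083496) [[440.79998779296875, 38.79999923706055], [460.3999938964844, -56.29999923706055], [579.2000122070312, -31.700000762939453], [559.5999755859375, 63.400001525878906]]
```

View pics/c4.png

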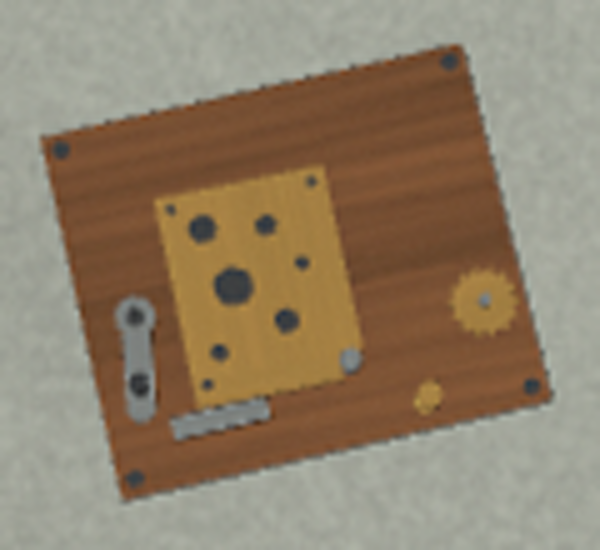

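The crop shows the plate square-looking, with its edge on the bar (crop 235,398) and its notch at the peg (350,360). The angle margin matters, so I'll refine it with line fits to the four edges.

```bash
cat > fit.py <<'E'
from st import *
def fit(g,lo,hi,box,z,ext):
    m=cv2.morphologyEx(cv2.inRange(cv2.cvtColor(g["img"],cv2.COLOR_RGB2HSV),lo,hi),cv2.MORPH_CLOSE,np.ones((5,5)))
    p=np.array([ray(g,a,b,z) for a,b in big(m,box)[:,0].astype(float)])*1000
    t=np.radians(12.8); F=np.array([[np.cos(t),-np.sin(t)],[np.sin(t),np.cos(t)]]); q=(p-[466.6,-45.7])@F
    x0,x1,y0,y1=ext
    for ax,v,lo2,hi2 in((0,x0,y0,y1),(0,x1,y0,y1),(1,y0,x0,x1),(1,y1,x0,x1)):
        k=(abs(q[:,ax]-v)<6)&(q[:,1-ax]>lo2+18)&(q[:,1-ax]<hi2-10); s=q[k]
        a=np.polyfit(s[:,1-ax],s[:,ax],1); ang=np.degrees(np.arctan(a[0]))*(-1 if ax==0 else 1)
        print("xy"[ax],v,"at",np.polyval(a,(lo2+hi2)/2).round(2),"ang",ang.round(2),k.sum())
if __name__=="__main__":
    g=env.grab_frame("top")
    fit(g,(8,90,60),(30,255,255),(255,175,130,110),.012,(-45,165,-105,140)); print("plate"); fit(g,(16,110,130),(24,255,255),(285,200,56,62),.020,(-8,112,-8,88))
E
python3 fit.py
```

```text
x -45 at -42.74 ang 0.01 76
x 165 at 162.92 ang 0.01 75
y -105 at -102.87 ang 0.01 62
y 140 at 137.79 ang 0.02 63
plate
x -8 at -5.57 ang -2.65 24
x 112 at 112.73 ang -1.58 24
y -8 at -8.85 ang -1.17 31
y 88 at 85.74 ang -1.26 32
```

The edge fits give about −1.3° and a notch offset of about 1 mm. That's inside tolerance but not quite flush, so I'll go back and push straight along fixture −x a little further.

carry_out([
  [-30, 15, 0, 0, 0, 0, 0],
  [-35, 15, 0, 0, 0, 0, 0],
  [-35, 15, 0, 0, 0, 0, 0],
  [-35, 15, 0, 0, 0, 0, 0],
  [-35, 15, 0, 0, 0, 0, 0],
  [-30, 12, 0, 0, 0, 0, 0],
  [0, 0, 30, 0, 0, 0, 0],
  [0, 0, 30, 0, 0, 0, 0],
  [0, 0, 25, 0, 0, 0, 0],
  [0, 0, 10, 0, 0, 0, 0],
  [0, 0, 5, 0, 0, 0, 0],
  [0, 0, 0, 0, 0, 0, 0],
])

```text
t: 13.05
eef_pos: [0.5798, 0.053, -0.0054]
ee_rot: [-1.964, -2.451, 0.001]
contact_force: [-0.2, 0.1, -0.2]
width: -0.0
gripper_force: 0.0
```

```bash
python3 st.py
```

```text
t 13.05 tcp [579.8  53.   -5.4] fixture [132.2  71.2] toolx deg 102.61 zax [-0.001 -0.    -1.   ] F [-0.2  0.1 -0.2] q [ 0.01  0.7   1.7  -0.    0.74 -0.21]
```

carry_out([
  [5, 0, 0, 0, 0, 0, 0],
  [0, -4, 0, 0, 0, 0, 0],
  [0, -4, 0, 0, 0, 0, 0],
  [0, -3, 0, 0, 0, 0, 0],
  [0, -1, 0, 0, 0, 0, 0],
  [0, -0.5, 0, 0, 0, 0, 0],
  [0, -0.5, 0, 0, 0, 0, 0],
])

```text
t: 13.63
eef_pos: [0.5662, 0.0557, -0.0047]
ee_rot: [1.963, 2.452, 0.001]
contact_force: [1.3, 0.7, 1.7]
width: -0.0003
gripper_force: 0.7
```

carry_out([
  [0, -0.5, 0, 0, 0, 0, 0],
  [0, -0.5, 0, 0, 0, 0, 0],
])

```text
t: 13.8
eef_pos: [0.566, 0.0556, -0.0046]
ee_rot: [1.962, 2.451, 0.003]
contact_force: [5.2, 3.4, -0.4]
width: 0.0
gripper_force: 2.8
```

carry_out([
  [0, -0.5, 0, 0, 0, 0, 0],
  [0, -0.5, 0, 0, 0, 0, 0],
])

```text
t: 13.97
eef_pos: [0.5655, 0.0558, -0.0046]
ee_rot: [1.962, 2.451, 0.004]
contact_force: [6.4, 7.2, -3.1]
width: -0.0002
gripper_force: 4.3
```

```bash
python3 st.py
```

```text
t 13.97 tcp [565.5  55.8  -4.6] fixture [118.9  77.1] toolx deg 102.63 zax [ 0.003  0.001 -1.   ] F [ 6.4  7.2 -3.1] q [ 0.02  0.68  1.74  0.    0.72 -0.21]
```

carry_out([
  [0, -0.7, 0, 0, 0, 0, 0],
  [0, -0.7, 0, 0, 0, 0, 0],
  [0, 0, 0, 0, 0, 0, 0],
])

```text
t: 14.22
eef_pos: [0.565, 0.0561, -0.0044]
ee_rot: [1.962, 2.45, 0.007]
contact_force: [9.4, 10.5, -2.2]
width: -0.0004
gripper_force: 5.6
```

carry_out([
  [0, -0.7, 0, 0, 0, 0, 0],
  [0, -0.7, 0, 0, 0, 0, 0],
  [0, 0, 0, 0, 0, 0, 0],
])

```text
t: 14.47
eef_pos: [0.5646, 0.0562, -0.004]
ee_rot: [1.961, 2.449, 0.01]
contact_force: [12.7, 13.6, -2.5]
width: 0.0
gripper_force: 7.5
```

```bash
python3 st.py
```

```text
t 14.47 tcp [564.6  56.2  -4. ] fixture [118.1  77.7] toolx deg 102.62 zax [ 0.008  0.002 -1.   ] F [12.7 13.6 -2.5] q [ 0.02  0.68  1.75  0.    0.71 -0.21]
```

carry_out([
  [0, 1, 0, 0, 0, 0, 0],
  [0, 1.5, 0, 0, 0, 0, 0],
  [0, 2, 0, 0, 0, 0, 0],
  [0, 5, 0, 0, 0, 0, 0],
  [0, 7, 0, 0, 0, 0, 0],
  [0, 0, -15, 0, 0, 0, 0],
  [0, 0, -25, 0, 0, 0, 0],
  [0, 0, -30, 0, 0, 0, 0],
  [0, 0, -30, 0, 0, 0, 0],
  [30, -10, 0, 0, 0, 0, 0],
  [35, -15, 0, 0, 0, 0, 0],
  [35, -15, 0, 0, 0, 0, 0],
  [35, -15, 0, 0, 0, 0, 0],
  [35, -15, 0, 0, 0, 0, 0],
  [30, -15, 0, 0, 0, 0, 0],
  [0, 0, 0, 0, 0, 0, 0],
])

```text
t: 15.8
eef_pos: [0.4476, 0.2381, 0.0949]
ee_rot: [-1.958, -2.455, 0.002]
contact_force: [0.5, -0.4, -0.3]
width: -0.0002
gripper_force: 0.0
```

```bash
python3 fit.py; python3 - <<'E'
from st import *; st()
g=env.grab_frame("top"); crop(g,258,175,120,110,5,"pics/c5.png")
# keeper: grey pixels near it
hsv=cv2.cvtColor(g["img"],cv2.COLOR_RGB2HSV); m=cv2.inRange(hsv,(0,0,60),(180,60,200)); c=big(m,(278,230,15,32))
p=np.array([ray(g,a,b,.03) for a,b in c[:,0].astype(float)])*1000
print(cv2.minAreaRect(p.astype(np.float32)))
E
```

```text
x -45 at -42.74 ang 0.01 76
x 165 at 162.92 ang 0.01 75
y -105 at -102.87 ang 0.01 62
y 140 at 137.79 ang 0.02 63
plate
x -8 at -5.89 ang -2.33 24
x 112 at 112.23 ang -1.56 23
y -8 at -8.36 ang -0.69 31
y 88 at 86.12 ang -0.67 32
t 15.85 tcp [449.3 236.6  95.1] fixture [ 45.7 279.1] toolx deg 102.85 zax [-0.001 -0.    -1.   ] F [-0.5  0.6 -0.5] q [0.39 0.43 1.86 0.   0.85 0.17]
((467.9081726074219, 72.92770385742188), (69.20204162597656, 19.210033416748047), 0.0678621381521225)
```

The top fits now read about −0.7°, with the notch offset under 1.5 mm, so the plate is home. The keeper lies along world −x from its pivot, with the handle near (451,72) mm. I'll move the shut fingers to the handle's +y side.

carry_out([
  [0, 0, 0, 0, 0, 6.4, 0],
  [0, 0, 0, 0, 0, 6.4, 0],
  [-30, 0, 0, 0, 0, 0, 0],
  [-30, 0, 0, 0, 0, 0, 0],
  [-30, 0, 0, 0, 0, 0, 0],
  [-30, 1, 0, 0, 0, 0, 0],
  [-13, 0, 0, 0, 0, 0, 0],
  [0, 0, 25, 0, 0, 0, 0],
  [0, 0, 25, 0, 0, 0, 0],
  [0, 0, 20, 0, 0, 0, 0],
  [0, 0, 8, 0, 0, 0, 0],
  [0, 0, 0, 0, 0, 0, 0],
])

```text
t: 16.9
eef_pos: [0.4509, 0.1008, 0.0156]
ee_rot: [-2.224, -2.216, 0.004]
contact_force: [-0.1, -0.3, 0.3]
width: -0.0
gripper_force: 0.0
```

```bash
python3 - <<'E'
from st import *; st()
f=env.grab_frame("side"); crop(f,265,195,130,100,6,"pics/s6.png")
E
```

```text
t 16.9 tcp [450.9 100.8  15.6] fixture [ 17.2 146.4] toolx deg 89.78 zax [-0.003 -0.    -1.   ] F [-0.1 -0.3  0.3] q [ 0.12  0.52  2.01 -0.    0.62  0.12]
```

View pics/s6.png

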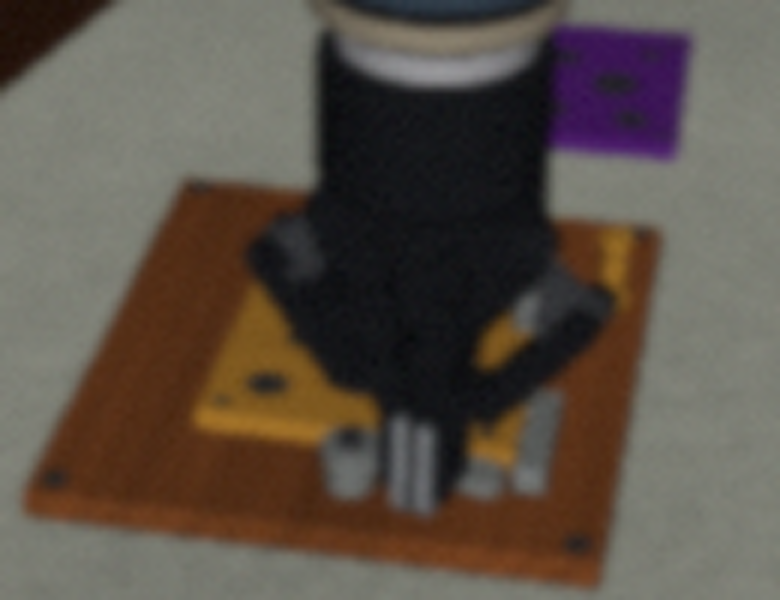

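The crop shows the finger pair at (413,500), the arm end at (482,480) and the pivot at (350,460), with the pin hidden behind the gripper. I'll get the pin position from the earlier side view.

```bash
python3 - <<'E'
from h import *; import pickle
f=pickle.load(open("side0.pkl","rb"))
m=cv2.inRange(f["img"],(0,0,0),(75,75,75)); m[:255]=0; m[275:]=0; m[:,:335]=0; m[:,350:]=0
ys,xs=np.nonzero(m); print(xs.min(),xs.max(),ys.min(),ys.max(),len(xs))
print("top",ray(f,xs[ys<=ys.min()+1].mean(),ys.min()+.5,.06)*1e3,"base",ray(f,xs[ys>=ys.max()-1].mean(),ys.max(),.03)*1e3)
print("tcp tip",proj(f,[.4509,.1008,.036]),"-> crop",[(proj(f,[.4509,.1008,.036])[0]-265)*6,(proj(f,[.4509,.1008,.036])[1]-195)*6], "pin451",proj(f,[.451,.072,.045]))
z=f["range_z"]
for v in range(ys.min()+2,ys.max(),2):
    u=int(xs[ys==v].mean().round()) if (ys==v).any() else 341
    d=z[v,u]; print(v,u,((f["eye"]+R.from_rotvec(f["orientation"]).apply([(u-f["cx"])/f["fx"]*d,-(v-f["cy"])/f["fy"]*d,-d]))*1e3).round(0))
E
```

```text
338 344 260 273 77
top [450.34315226  64.48621864] base [449.59718275  66.8337967 ]
tcp tip (np.float64(334.5897419520054), np.float64(278.9922740920691)) -> crop [np.float64(417.5384517120324), np.float64(503.95364455241474)] pin451 (np.float64(339.891406175064), np.float64(268.20679553046295))
262 342 [449.  68.  59.]
264 341 [450.  70.  54.]
266 340 [452.  70.  49.]
268 340 [452.  69.  43.]
270 340 [451.  70.  39.]
272 341 [450.  67.  33.]
```

carry_out([
  [0, 0, 0, 0, 0, -4.6, 0],
  [0, 0, 0, 0, 0, -4.6, 0],
  [-4, -2, 0, 0, 0, 0, 0],
  [-4, -2, 0, 0, 0, 0, 0],
  [-4, -0.8, 0, 0, 0, 0, 0],
  [-4, 0, 0, 0, 0, 0, 0],
  [-2, 0, 0, 0, 0, 0, 0],
  [-2.11, -0.785, 0, 0, 0, -3, 0],
  [-2.11, -0.785, 0, 0, 0, -3, 0],
  [-2.11, -0.785, 0, 0, 0, -3, 0],
  [-2.11, -0.785, 0, 0, 0, -3, 0],
  [-2.11, -0.785, 0, 0, 0, -3, 0],
  [-2.11, -0.785, 0, 0, 0, -3, 0],
])

```text
t: 18.03
eef_pos: [0.4481, 0.0696, 0.017]
ee_rot: [-1.638, -2.68, 0.001]
contact_force: [-2.7, 0.2, -0.8]
width: -0.0004
gripper_force: 0.7
```

```bash
python3 - <<'E'
from st import *; st()
f=env.grab_frame("side"); crop(f,265,195,130,100,6,"pics/s7.png")
E
```

```text
t 18.03 tcp [448.1  69.6  17. ] fixture [  7.5 116.6] toolx deg 117.14 zax [-0.001  0.    -1.   ] F [-2.7  0.2 -0.8] q [ 0.05  0.5   2.03  0.    0.61 -0.42]
```

View pics/s7.png

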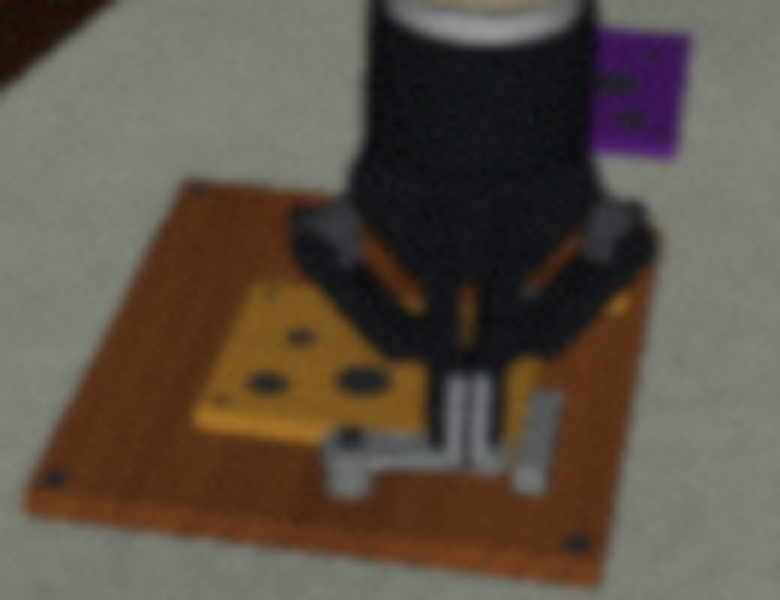

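The crop shows the finger against the pin and the arm tip moved to (490,460), so the keeper is following. I'll continue the arc.

carry_out([
  [-2.11, -0.785, 0, 0, 0, -3, 0],
  [-2.11, -0.785, 0, 0, 0, -3, 0],
  [-2.11, -0.785, 0, 0, 0, -3, 0],
  [-2.11, -0.785, 0, 0, 0, -3, 0],
  [-2.11, -0.785, 0, 0, 0, -3, 0],
  [-2.11, -0.785, 0, 0, 0, -3, 0],
  [-2.11, -0.785, 0, 0, 0, -3, 0],
  [-2.11, -0.785, 0, 0, 0, -3, 0],
  [-2.11, -0.785, 0, 0, 0, -3, 0],
  [-2.11, -0.785, 0, 0, 0, -3, 0],
  [-2.11, -0.785, 0, 0, 0, -3, 0],
  [-2.11, -0.785, 0, 0, 0, -3, 0],
  [-2.11, -0.785, 0, 0, 0, -3, 0],
  [-2.11, -0.785, 0, 0, 0, -3, 0],
  [-2.11, -0.785, 0, 0, 0, -3, 0],
  [-2.11, -0.785, 0, 0, 0, -3, 0],
  [-2.11, -0.785, 0, 0, 0, -3, 0],
  [-2.11, -0.785, 0, 0, 0, -3, 0],
])

```text
t: 19.58
eef_pos: [0.469, 0.0365, 0.0169]
ee_rot: [-0.244, -3.131, 0.0]
contact_force: [-1.2, -0.5, 0.1]
width: -0.0
gripper_force: 0.7
```

```bash
python3 st.py
```

```text
t 19.58 tcp [469.   36.5  16.9] fixture [20.6 79.6] toolx deg 171.08 zax [-0.001 -0.    -1.   ] F [-1.2 -0.5  0.1] q [-0.02  0.52  1.99 -0.    0.63 -1.44]
```

carry_out([
  [-2.11, -0.785, 0, 0, 0, -3, 0],
  [-2.11, -0.785, 0, 0, 0, -3, 0],
  [-2.11, -0.785, 0, 0, 0, -3, 0],
  [-2.11, -0.785, 0, 0, 0, -3, 0],
  [-2.11, -0.785, 0, 0, 0, -3, 0],
  [-2.11, -0.785, 0, 0, 0, -3, 0],
  [-2.11, -0.785, 0, 0, 0, -3, 0],
  [0, 0, 0, 0, 0, 0, 0],
])

```text
t: 20.25
eef_pos: [0.4835, 0.0311, 0.0168]
ee_rot: [0.331, -3.123, -0.0]
contact_force: [-2.6, -1.0, 1.2]
width: -0.0001
gripper_force: 1.2
```

carry_out([
  [-0.7, 0, 0, 0, 0, 0, 0],
  [-0.7, 0, 0, 0, 0, 0, 0],
  [0, 0, 0, 0, 0, 0, 0],
])

```text
t: 20.5
eef_pos: [0.4838, 0.0312, 0.0168]
ee_rot: [0.325, -3.121, 0.0]
contact_force: [-8.5, -5.7, 5.3]
width: -0.0
gripper_force: 4.6
```

carry_out([
  [-0.7, 0, 0, 0, 0, 0, 0],
  [-0.7, 0, 0, 0, 0, 0, 0],
  [0, 0, 0, 0, 0, 0, 0],
])

```text
t: 20.75
eef_pos: [0.4839, 0.0313, 0.0167]
ee_rot: [0.325, -3.119, 0.0]
contact_force: [-14.4, -8.9, 10.1]
width: -0.0002
gripper_force: 7.7
```

```bash
python3 st.py
```

```text
t 20.75 tcp [483.9  31.3  16.7] fixture [33.9 71.2] toolx deg -168.11 zax [-0.006 -0.001 -1.   ] F [-14.4  -8.9  10.1] q [-0.03  0.54  1.95 -0.    0.66 -1.81]
```

The keeper is at its end stop (force rising to about 19 N with no motion). I'll back straight off, lift and move aside for the final look.

carry_out([
  [1.5, 0, 0, 0, 0, 0, 0],
  [2, 0, 0, 0, 0, 0, 0],
  [5, 0, 0, 0, 0, 0, 0],
  [8, 0, 0, 0, 0, 0, 0],
  [0, 0, -20, 0, 0, 0, 0],
  [0, 0, -30, 0, 0, 0, 0],
  [0, 0, -30, 0, 0, 0, 0],
  [0, 35, 0, 0, 0, 0, 0],
  [0, 35, 0, 0, 0, 0, 0],
  [0, 35, 0, 0, 0, 0, 0],
  [0, 35, 0, 0, 0, 0, 0],
  [0, 35, 0, 0, 0, 0, 0],
  [0, 30, 0, 0, 0, 0, 0],
  [0, 0, 0, 0, 0, 0, 0],
  [0, 0, 0, 0, 0, 0, 0],
])

```text
t: 22.0
eef_pos: [0.427, 0.2298, 0.0969]
ee_rot: [-0.333, 3.124, 0.0]
contact_force: [0.7, -0.3, -0.1]
width: 0.0
gripper_force: 0.0
```

```bash
python3 - <<'E'
from st import *; st()
g=env.grab_frame("top"); crop(g,258,175,120,110,5,"pics/c8.png")
E
python3 fit.py
```

```text
t 22.0 tcp [427.  229.8  96.9] fixture [ 22.4 277.5] toolx deg -167.83 zax [ 0.  0. -1.] F [ 0.7 -0.3 -0.1] q [ 0.4   0.39  1.92  0.    0.83 -1.39]
x -45 at -42.74 ang 0.01 76
x 165 at 162.92 ang 0.01 75
y -105 at -102.83 ang 0.06 62
y 140 at 137.79 ang 0.02 63
plate
x -8 at -5.89 ang -2.33 24
x 112 at 112.14 ang -1.12 23
y -8 at -8.31 ang -0.86 32
y 88 at 85.9 ang -0.57 27
```

View pics/c8.png

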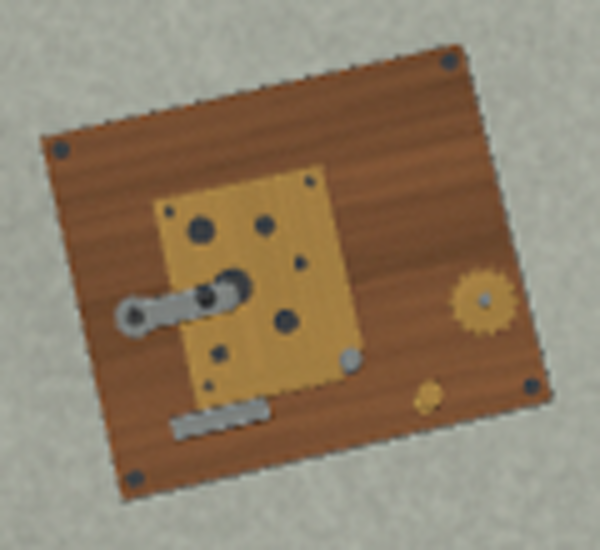

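The final crop shows the keeper shut over the plate (crop 135,315 → 240,295). The plate is still square on the bar, and the gear and pillar are where they were. Handing in.

```bash
python3 -c "
from workcell import env
print(env.job_done())"
```

```text
the job is handed in; nothing more can be done
None
```

The job is handed in at about 22 s: the plate is square (camera fits about 0.7–1° off) with its notch on the peg, the keeper is pushed to its end stop, and the gear and pillar are unmoved; I didn't re-check the other bystanders at the end, and the hand-in returned no verdict.

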